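# Swap the titrator's reagent cartridges back to their own docks

### The job

The red, green and yellow reagent cartridges of the titrator stand in each other's docks: get every cartridge into the dock of its own colour, upright, fully down in the recess and let go, using the empty grey dock as the stopover. Set the cartridges down only in docks, gently and without dropping or tipping them, never on the bench, and leave the specimen cup, the amber jar and the steel weight standing where they are.

Things in the scene. Friction and masses are not known exactly. Their poses are not given: they have to be found in the camera images.
- cart_red: red reagent cartridge, loose, 0.2 to 0.42 kg: upright white block 64 (x) x 38 (y) x 70 mm high with a red band 40 to 60 mm up, a red top and a round red cap on it, 26 mm across, 12 mm high. Origin: centre of the underside; x along the long side, z up. Both ways round are alike. At the start it stands in a dock of another colour, nearly centred and parallel.
- cart_green: green reagent cartridge, loose, 0.2 to 0.42 kg: upright white block 64 (x) x 38 (y) x 70 mm high with a green band 40 to 60 mm up, a green top and a round green cap on it, 26 mm across, 12 mm high. Origin: centre of the underside; x along the long side, z up. Both ways round are alike. At the start it stands in a dock of another colour, nearly centred and parallel.
- cart_yellow: yellow reagent cartridge, loose, 0.2 to 0.42 kg: upright white block 64 (x) x 38 (y) x 70 mm high with a yellow band 40 to 60 mm up, a yellow top and a round yellow cap on it, 26 mm across, 12 mm high. Origin: centre of the underside; x along the long side, z up. Both ways round are alike. At the start it stands in a dock of another colour, nearly centred and parallel.
- dock_red: red dock, the home of the red cartridge, taken by another at the start: red tray fixed to the bench, 90 (x) x 64 (y) mm outside; recess 74 (x) x 48 (y) mm, floor 10 mm and rim 20 mm above the bench, leaving 5 mm round a cartridge laid the same way. Origin: centre of the underside, on the bench; x along the long side. Turned up to 35 degrees; docks change places between starts.
- dock_green: green dock, the home of the green cartridge, taken by another at the start: green tray fixed to the bench, 90 (x) x 64 (y) mm outside; recess 74 (x) x 48 (y) mm, floor 10 mm and rim 20 mm above the bench, leaving 5 mm round a cartridge laid the same way. Origin: centre of the underside, on the bench; x along the long side. Turned up to 35 degrees; docks change places between starts.
- dock_yellow: yellow dock, the home of the yellow cartridge, taken by another at the start: yellow tray fixed to the bench, 90 (x) x 64 (y) mm outside; recess 74 (x) x 48 (y) mm, floor 10 mm and rim 20 mm above the bench, leaving 5 mm round a cartridge laid the same way. Origin: centre of the underside, on the bench; x along the long side. Turned up to 35 degrees; docks change places between starts.
- dock_grey: grey dock, empty at the start, the spare place: grey tray fixed to the bench, 90 (x) x 64 (y) mm outside; recess 74 (x) x 48 (y) mm, floor 10 mm and rim 20 mm above the bench, leaving 5 mm round a cartridge laid the same way. Origin: centre of the underside, on the bench; x along the long side. Turned up to 35 degrees; docks change places between starts.
- specimen_cup: bystander, loose: white plastic specimen cup with a teal lid, 48 mm across, 55 mm high; origin at the centre of its underside
- amber_jar: bystander, loose: small amber glass jar with a blue cap and pale label, 46 mm across, 62 mm high; origin at the centre of its underside
- steel_weight: bystander, loose: steel calibration weight, 40 mm across with a small knob on top, 52 mm high in all, 0.4 kg; origin at the centre of its underside

How it is judged:
On the way:
1. one of the cartridges stands, let go, fully down in the grey dock (((horizontal distance between cart_red and dock_grey below 0.01 m and z of cart_red in the frame of dock_grey between 0.006 and 0.014 m and angle between cart_red's own z axis and vertical below 0.12 rad and angle between the x axis of cart_red and the x axis of dock_grey, either way round below 0.25 rad and linear speed of cart_red below 0.02 m/s and contact force between cart_red and the fingers below 0.2 N) or (horizontal distance between cart_green and dock_grey below 0.01 m and z of cart_green in the frame of dock_grey between 0.006 and 0.014 m and angle between cart_green's own z axis and vertical below 0.12 rad and angle between the x axis of cart_green and the x axis of dock_grey, either way round below 0.25 rad and linear speed of cart_green below 0.02 m/s and contact force between cart_green and the fingers below 0.2 N) or (horizontal distance between cart_yellow and dock_grey below 0.01 m and z of cart_yellow in the frame of dock_grey between 0.006 and 0.014 m and angle between cart_yellow's own z axis and vertical below 0.12 rad and angle between the x axis of cart_yellow and the x axis of dock_grey, either way round below 0.25 rad and linear speed of cart_yellow below 0.02 m/s and contact force between cart_yellow and the fingers below 0.2 N))), for 0.2 s.
At the end, for the whole second after the job is handed in: Each cartridge stands in the dock of its own colour: centres within 10 mm, underside on the recess floor (6 to 14 mm above the dock's underside), upright within 0.12 rad, long side within 0.25 rad of the dock's (either way round), at rest and not touched by the fingers; the grey dock is empty again (horizontal distance between cart_red and dock_red below 0.01 m and z of cart_red in the frame of dock_red between 0.006 and 0.014 m and angle between each of cart_red, cart_green, cart_yellow's own z axis and vertical below 0.12 rad and angle between the x axis of cart_red and the x axis of dock_red, either way round below 0.25 rad and linear speed of each of cart_red, cart_green, cart_yellow below 0.02 m/s and contact force between each of cart_red, cart_green, cart_yellow and the fingers below 0.2 N and horizontal distance between cart_green and dock_green below 0.01 m and z of cart_green in the frame of dock_green between 0.006 and 0.014 m and angle between the x axis of cart_green and the x axis of dock_green, either way round below 0.25 rad and horizontal distance between cart_yellow and dock_yellow below 0.01 m and z of cart_yellow in the frame of dock_yellow between 0.006 and 0.014 m and angle between the x axis of cart_yellow and the x axis of dock_yellow, either way round below 0.25 rad and angular speed of each of cart_red, cart_green, cart_yellow below 0.2 rad/s).
It fails at once if a cartridge tips by more than 0.5 rad (angle between any of cart_red, cart_green, cart_yellow's own z axis and vertical above 0.5 rad).
It fails at once if a cartridge is put or falls on the bench (underside lower than 5 mm) (height (world z) of any of cart_red, cart_green, cart_yellow below 0.005 m).
It fails at once if a cartridge is dropped or rammed into a dock (faster than 0.7 m/s while its underside is lower than 40 mm) ((linear speed of cart_red above 0.7 m/s and height (world z) of cart_red below 0.04 m) or (linear speed of cart_green above 0.7 m/s and height (world z) of cart_green below 0.04 m) or (linear speed of cart_yellow above 0.7 m/s and height (world z) of cart_yellow below 0.04 m)).
It fails at once if a bystander is moved by more than 25 mm or tipped over (distance of any of specimen_cup, amber_jar, steel_weight from where it was at the start of the episode above 0.025 m or angle between any of specimen_cup, amber_jar, steel_weight's own z axis and vertical above 0.4 rad).
It also fails if it takes over 112 s, if anything falls off the work surface, if the arm or the gripper's body presses on something with over 40 N, if the wrist force passes 120 N, or if a joint passes its speed limit or range.

### The arm

A 6-joint arm with a two-finger parallel gripper is mounted at the origin on the work surface. World frame = base frame: x ahead of the robot, y to its left, z up, the work surface at z = 0. Lengths are in m, angles in rad, forces in N, time in s.
With the tool pointing down it reaches from about 0.375 to 0.975 m from the base axis. Payload 3.8 kg.
Tool frame: the origin (TCP) lies on the mounting face of the last link; the fingertips stand 173 mm ahead of it and the grasp point (between the pads) lies 155 mm ahead of it (bot.hold_point_z is the distance from the TCP to the grasp point, in m); z points along the fingers, y is the line along which they close (so a half turn about z gives the same grasp; the last joint's range is limited). The gripper opens to 85 mm and grips with 20 to 120 N. Pads are 22 mm wide; open, the fingers measure 114 mm over their backs; the gripper's body (76 mm by 85 mm) begins 54 mm behind the grasp point. The pads swing forward as they close: fully open they stand 13 mm farther back than shut.
Start: joints at [-1.194, 0.264, 1.604, -0, 1.274, -0.037], TCP at [0.271, -0.618, 0.405] pointing down, gripper open.
Joint ranges: [-2.63, 2.63], [-0.94, 2.18], [0.31, 2.57], [-1.31, 4.45], [0, 2.66], [-2.55, 2.55]. Speed limits (rad/s): [2.57, 2.57, 3.14, 3.14, 3.14, 3.14].

### API

Orientations are given as a rotation vector (axis times angle).
In Python, from workcell import bot, optics gives the robot as it stands.
- The arm moves only by the shell command python3 -m jog 'ROWS' [OPENING] [FORCE]. ROWS is JSON, a list of rows, each an object of numbers: "dx", "dy", "dz": the shift along the tool's x, y, z in mm; "ax", "ay", "az": the turn, a rotation vector about the tool's x, y, z in degrees. A call has 1 to 20 rows; each row shifts and turns the commanded pose from where the row before left it, along the tool's axes as they then stand; what a row does not reach is not made up. A row lasts 1/12 s, in which the tool goes at most 41.7 mm and 7.16 degrees, less where a joint would pass 70% of its speed; a pose out of reach is approached as far as the arm can. A call with a gripper value outside its range is refused whole. OPENING is the opening, from 0 (shut) to 1 (fully open), set as the call begins (- or left out, the last holds). The fingers move at their own pace and stop on an object; FORCE is the grip in N (left out, the last holds). Time passes only in rows, so rows that do not move let the fingers close. It gives the time, the measured TCP pose, the force, the opening and the grip force at its end, in the units of the state.
- bot.read_state(): the state, without advancing time (a new reading comes with each control period).
- optics.read_camera(name): name is "side" or "top"; returns a dict with "img" (480x640x3 uint8, red, green, blue), "vertical_fov" (degrees; the focal length in pixels is half the picture's height over the tangent of half this angle, whatever the lens; pixels are square), "cx", "cy" (the principal point, pixels), "R" (3x3) and "t" (3): a world point X has camera coordinates R X + t. Camera axes: x right, y down, z forward; pixel columns grow to the right and rows downward; lengths in m; the calibration is good to about 2 mm. A picture is of the moment at which its call begins. There is no depth.
- bot.finish_job(): hands the job in; it is judged then, once.
The state is a dict: "time": time; "q": joint angles; "joint_vel": joint speeds; "joint_torque": joint torques, N m; "tool_pos": TCP position; "tcp_rot": TCP orientation; "wrist_force": force on the tool from outside, world axes, zero at the start; "torque": the same for the moment, N m; "width": opening from 0.0 (shut) to 1.0 (fully open); "grip_force": force on a finger pad.
Only numpy, scipy, OpenCV 4.12 (cv2) and the standard library are available. Lean on these libraries where they do the work, as an engineer would, in place of code of your own. Each camera call takes 0.05 s, during which the arm holds its last target. There are 200 camera calls.

## Working session

There is one attempt and no reset: what is moved stays moved. The work goes in short steps, Python scripts to look and compute and a shell command to move; the robot and the scene stay as the last step left them, time stands still between calls to the robot, and variables do not carry over. Pictures are saved under pics/ and viewed, at most 14 in all, crops included, and the job is handed in when it is done.

```bash
mkdir -p pics; ls
python3 - <<'E'
from workcell import bot, optics
import cv2
for n in("top","side"):
    c=optics.read_camera(n); cv2.imwrite(f"pics/{n}0.png",c["img"][:,:,::-1]); print(n,c["vertical_fov"],c["cx"],c["cy"],c["R"],c["t"])
s=bot.read_state();print(s,bot.hold_point_z)
E
```

```text
pics
top 44.15131254536911 315.2426075153346 240.29257158950347 [[ 0.00483118 -0.99997521 -0.00512167]
 [-0.98042477 -0.00372846 -0.19685875]
 [ 0.19683478  0.00597247 -0.98041848]] [-0.01856702  0.5277186   0.99702739]
side 43.459118996128836 316.60769608290985 254.9071875032341 [[ 0.99174842 -0.1276986  -0.0113196 ]
 [-0.09004437 -0.63101135 -0.77053013]
 [ 0.09125282  0.76519131 -0.63730305]] [-0.53973363  0.0716814   0.99779772]
{'time': 0.1, 'q': array([-1.19388983e+00,  2.64683302e-01,  1.60529598e+00, -1.01028726e-06,
        1.27368478e+00, -3.69291808e-02]), 'joint_vel': array([-2.76992611e-04, -1.50937611e-03, -2.66598687e-03, -9.94845440e-05,
        8.67091961e-04,  1.00225920e-03]), 'joint_torque': array([ 8.64370777e-04, -5.16706395e+01, -3.68589699e+01, -5.49777440e-05,
        6.31153991e-03,  1.37352913e-05]), 'tool_pos': array([ 0.27129426, -0.61772636,  0.40345083]), 'tcp_rot': array([-3.07258065e+00, -6.45003883e-01,  5.51579478e-04]), 'wrist_force': array([0.63205733, 0.09147388, 0.48933422]), 'torque': array([ 0.06945548,  0.02827877, -0.03442037]), 'grip_force': 0.0, 'width': 1.0013805577789463} 0.1547
```

View pics/top0.png

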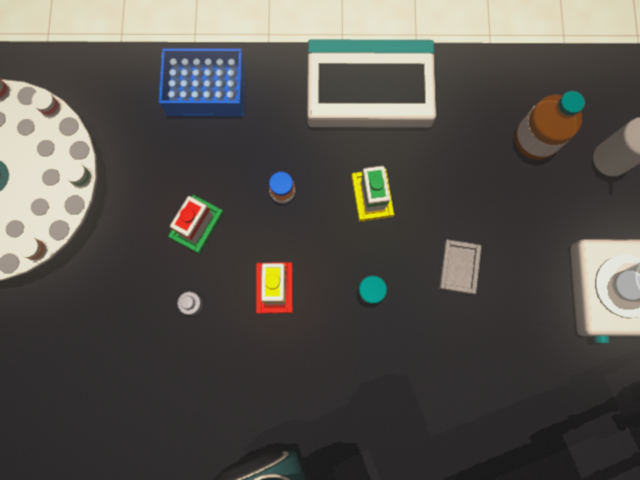

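View pics/side0.png

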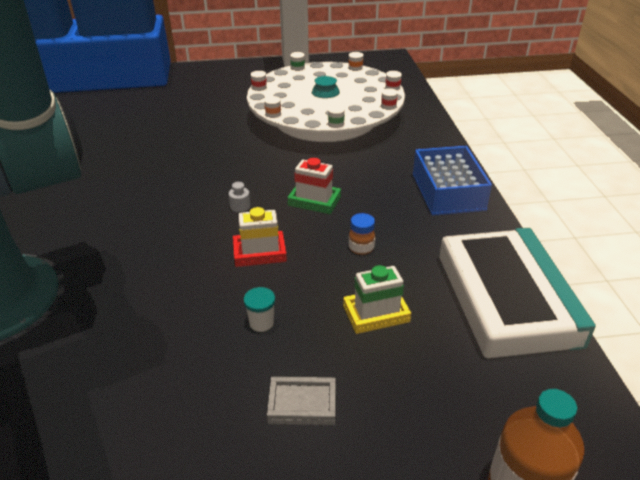

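The top view shows the red cartridge in the green dock (195,222), yellow in the red dock (273,287), and green in the yellow dock (373,193). The grey dock is empty (461,266). The bystanders are the cup (373,290), jar (281,187) and weight (189,302). The side view confirms this, with the caps at (314,163), (258,213) and (379,272) and the grey dock at (302,400).

```bash
cat > h.py <<'E'
import numpy as np, cv2, sys
from scipy.spatial.transform import Rotation as Ro
from workcell import bot, optics
# hue ranges (cv2 0..179)
HUE=dict(red=(-6,6),yellow=(24,34),green=(50,75))
def look(n):
    c=optics.read_camera(n); c["f"]=240/np.tan(np.radians(c["vertical_fov"]/2))
    c["hsv"]=cv2.cvtColor(c["img"],cv2.COLOR_RGB2HSV).astype(int); return c
def ray(c,p):
    d=c["R"].T@np.array([(p[0]-c["cx"])/c["f"],(p[1]-c["cy"])/c["f"],1]); return -c["R"].T@c["t"],d/np.linalg.norm(d)
def plane(c,p,z):
    o,d=ray(c,p); return o+d*(z-o[2])/d[2]
def tri(a,p,b,q):
    o1,d1=ray(a,p);o2,d2=ray(b,q)
    s=np.linalg.lstsq(np.c_[d1,-d2],o2-o1,rcond=None)[0]
    x,y=o1+s[0]*d1,o2+s[1]*d2; return (x+y)/2,np.linalg.norm(x-y)*1e3
def mask(c,col,box):
    x0,y0,x1,y1=box; h=c["hsv"]; lo,hi=HUE[col] if col!="grey" else (0,0)
    hh=np.where(h[...,0]>150,h[...,0]-180,h[...,0])
    if col=="grey": m=(h[...,2]>70)&(h[...,1]<90)
    else: m=(hh>=lo)&(hh<=hi)&(h[...,1]>130)&(h[...,2]>60)
    o=np.zeros(m.shape,np.uint8); o[y0:y1,x0:x1]=m[y0:y1,x0:x1]; return o
def hullpts(m,biggest=False):
    cs,_=cv2.findContours(m,cv2.RETR_EXTERNAL,cv2.CHAIN_APPROX_NONE)
    cs=[max(cs,key=cv2.contourArea)] if biggest else [k for k in cs if len(k)>6]
    return cv2.convexHull(np.vstack(cs))[:,0].astype(float)
def rect(c,pts,z):
    """world rectangle of outline cast at height z: centre, size(mm), yaw of long side (deg)"""
    w=np.array([plane(c,p,z)[:2] for p in pts],np.float32)*1000
    b=cv2.boxPoints(cv2.minAreaRect(w)); e1,e2=b[1]-b[0],b[2]-b[1]
    if np.linalg.norm(e1)<np.linalg.norm(e2): e1,e2=e2,e1
    return b.mean(0)/1000,np.array([np.linalg.norm(e1),np.linalg.norm(e2)]),(np.degrees(np.arctan2(e1[1],e1[0]))+90)%180-90
def go(x,y,z,yaw,grasp=True):
    """tool target: grasp point at x,y,z; tool x axis along long side yaw(deg). Prints turn then shift in tool axes."""
    s=bot.read_state(); R=Ro.from_rotvec(s["tcp_rot"]); M=R.as_matrix()
    best=None
    for k in (0,180):
        a=np.radians(yaw+k); X=np.array([np.cos(a),np.sin(a),0]); Z=np.array([0,0,-1.]); T=np.c_[X,np.cross(Z,X),Z]
        v=np.degrees((R.inv()*Ro.from_matrix(T)).as_rotvec())
        if best is None or np.linalg.norm(v)<np.linalg.norm(best[0]): best=(v,T)
    v,T=best; g=np.array([x,y,z+bot.hold_point_z])-s["tool_pos"]
    print("turn deg",v.round(2),"then shift mm",(T.T@g*1e3).round(1)," | shift in present axes",(M.T@g*1e3).round(1),"q",s["q"].round(2),"t",round(s["time"],2))
E
cat > m.py <<'E'
from h import *
a,b=look("top"),look("side")
# colour: dock boxes top, side
D=dict(green=((160,185,230,260),(280,170,350,220)),red=((245,250,305,320),(225,215,295,270)),yellow=((340,160,405,230),(335,280,420,335)),grey=((435,230,490,300),(255,365,350,430)))
C=dict(red=((160,185,230,260),(280,150,350,220)),yellow=((245,250,305,320),(225,200,295,270)),green=((340,160,405,230),(335,255,420,335)))
if __name__=="__main__":
    for k,(p,q) in D.items():
        P=hullpts(mask(a,k,p));Q=hullpts(mask(b,k,q))
        cp=np.mean(cv2.boxPoints(cv2.minAreaRect(P.astype(np.float32))),0);cq=np.mean(cv2.boxPoints(cv2.minAreaRect(Q.astype(np.float32))),0)
        print("dock",k,*[np.round(v,4) for v in rect(a,P,.01)],"side",*[np.round(v,4) for v in rect(b,Q,.01)],"tri",*np.round(tri(a,cp,b,cq),4) if 0 else tri(a,cp,b,cq))
    for k,(p,q) in C.items():
        P=hullpts(mask(a,k,p),1);r=rect(a,P,.08)
        print("cart",k,*[np.round(v,4) for v in r],cv2.boundingRect(P.astype(np.int32)))
    big=[cv2.resize(c["img"][y0:y1,x0:x1],(w,hh),interpolation=cv2.INTER_CUBIC) for c,(x0,y0,x1,y1),w,hh in ((a,(160,155,500,325),800,400),)]
    cv2.imwrite("pics/topz.png",big[0][:,:,::-1])
    s=np.hstack([cv2.resize(b["img"][y0:y1,x0:x1],(260,260)) for x0,y0,x1,y1 in ((280,150,350,220),(225,200,295,270),(340,260,410,330))])
    cv2.imwrite("pics/sidez.png",s[:,:,::-1])
E
python3 m.py
```

```text
dock green [0.5679 0.2074] [91.4197 65.5793] -27.7283 side [0.5658 0.2091] [96.4755 85.0659] -28.5866 tri [0.56750084 0.20930768 0.00079042] 4.677286911659418
dock red [0.4489 0.0588] [93.5657 66.0112] 0.7199 side [0.4479 0.0583] [94.2047 92.8621] 1.3959 tri [0.44831127 0.05861819 0.00826629] 0.7618962255258596
dock yellow [ 0.6247 -0.1226] [97.0922 68.8405] 8.3323 side [ 0.6263 -0.1132] [93.6132 67.4988] 8.034 tri [ 0.62362268 -0.12187028  0.01781591] 2.5020588683982874
dock grey [ 0.4892 -0.2815] [94.6368 69.1048] -9.3265 side [ 0.4871 -0.2796] [92.1873 79.5916] -8.6852 tri [ 0.48728354 -0.28161082  0.0108067 ] 2.690119719542649
cart red [0.5665 0.2076] [48.2588 26.9291] -28.7614 (175, 201, 26, 29)
cart yellow [0.4505 0.0568] [46.5306 23.8808] 0.9678 (265, 268, 15, 28)
cart green [ 0.6247 -0.1232] [45.6867 22.1482] 7.6655 (369, 171, 16, 26)
```

View pics/topz.png

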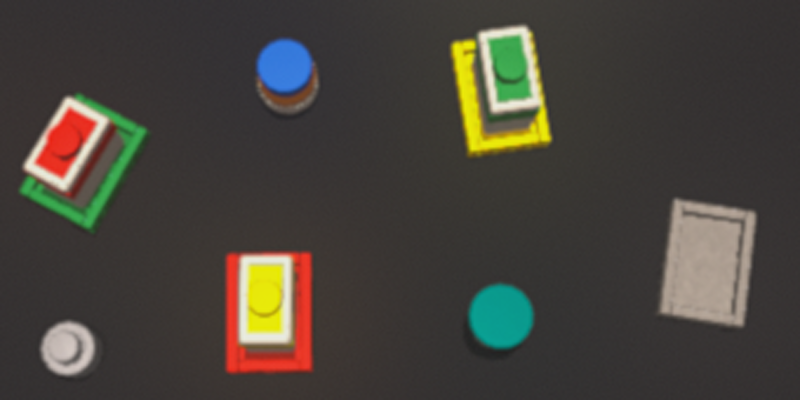

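View pics/sidez.png

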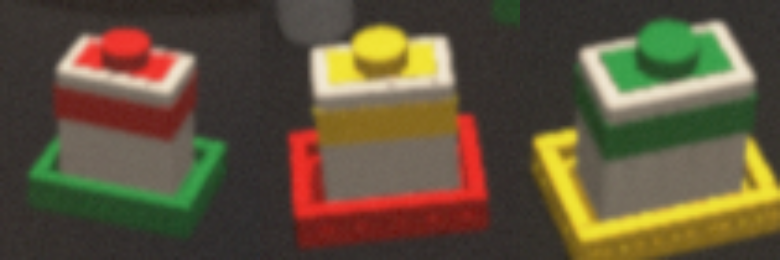

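The zooms show each cartridge roughly centred and parallel in its dock. I can read the cap centres in both views (e.g. red at top px (188,213) and side px (314,161)), so I'll triangulate the heights from those and start moving.

Run:
```python
from m import *
for n,p,q in(("red",(188,213.2),(313.9,160.8)),("yellow",(273,279.1),(257.3,210.8)),("green",(377.2,180.5),(379.8,270.8))): print(n,*tri(a,p,b,q))
go(.6247,-.1230,.15,8)
```

```text
red [0.56625741 0.20265847 0.09317622] 0.1395573749218837
yellow [0.45180142 0.05406583 0.09331362] 1.910171431307367
green [ 0.6256892  -0.12388888  0.09085979] 1.9124167906221083
turn deg [-0.04  0.   15.71] then shift mm [ 418.8 -440.9   99.5]  | shift in present axes [ 522.5 -311.    99.8] q [-1.19  0.26  1.6   0.    1.27 -0.04] t 0.3
```

```bash
python3 -m jog '[{"az":5.2},{"az":5.2},{"az":5.3},{"dx":25,"dy":-26,"dz":5},{"dx":25,"dy":-26,"dz":5},{"dx":25,"dy":-26,"dz":5},{"dx":25,"dy":-26,"dz":5},{"dx":25,"dy":-26,"dz":5},{"dx":25,"dy":-26,"dz":5},{"dx":25,"dy":-26,"dz":5},{"dx":25,"dy":-26,"dz":5},{"dx":25,"dy":-26,"dz":5},{"dx":25,"dy":-26,"dz":5},{"dx":25,"dy":-26,"dz":5},{"dx":25,"dy":-26,"dz":5},{"dx":25,"dy":-26,"dz":5},{"dx":25,"dy":-26,"dz":5},{"dx":25,"dy":-26,"dz":5},{"dx":25,"dy":-26,"dz":5},{"dx":10,"dy":-12,"dz":5}]' 1 30; python3 -c "
from h import *
go(.6250,-.1235,.06,8)"
```

```text
turn deg [-0.04  0.   15.71] then shift mm [ 419.  -440.4  189.5]  | shift in present axes [ 522.6 -310.3  189.8] q [-1.19  0.26  1.6   0.    1.27 -0.04] t 0.3invalid input
```

```bash
python3 -m jog '[{"az":5.2},{"az":5.2},{"az":5.3}]'; python3 -m jog '[{"dx":0}]' 1.0 30
```

```text
invalid input
invalid input
```

```bash
python3 -m jog '[{"dx":0,"dy":0,"dz":0,"ax":0,"ay":0,"az":5.2},{"dx":0,"dy":0,"dz":0,"ax":0,"ay":0,"az":5.2},{"dx":0,"dy":0,"dz":0,"ax":0,"ay":0,"az":5.3}]' 1 30; python3 -m jog --help
```

```text
time: 0.55
tool_pos: [0.2714, -0.618, 0.4046]
tcp_rot: [-3.134, -0.212, 0.0]
wrist_force: [0.5, -0.2, 0.5]
width: 1.006
grip_force: 0.0invalid input: not JSON, or not a number
```

```bash
python3 -m jog '[{"dx":26,"dy":-27.5,"dz":6,"ax":0,"ay":0,"az":0},{"dx":26,"dy":-27.5,"dz":6,"ax":0,"ay":0,"az":0},{"dx":26,"dy":-27.5,"dz":6,"ax":0,"ay":0,"az":0},{"dx":26,"dy":-27.5,"dz":6,"ax":0,"ay":0,"az":0},{"dx":26,"dy":-27.5,"dz":6,"ax":0,"ay":0,"az":0},{"dx":26,"dy":-27.5,"dz":6,"ax":0,"ay":0,"az":0},{"dx":26,"dy":-27.5,"dz":6,"ax":0,"ay":0,"az":0},{"dx":26,"dy":-27.5,"dz":6,"ax":0,"ay":0,"az":0},{"dx":26,"dy":-27.5,"dz":6,"ax":0,"ay":0,"az":0},{"dx":26,"dy":-27.5,"dz":6,"ax":0,"ay":0,"az":0},{"dx":26,"dy":-27.5,"dz":6,"ax":0,"ay":0,"az":0},{"dx":26,"dy":-27.5,"dz":6,"ax":0,"ay":0,"az":0},{"dx":26,"dy":-27.5,"dz":6,"ax":0,"ay":0,"az":0},{"dx":26,"dy":-27.5,"dz":6,"ax":0,"ay":0,"az":0},{"dx":26,"dy":-27.5,"dz":6,"ax":0,"ay":0,"az":0},{"dx":26,"dy":-27.5,"dz":6,"ax":0,"ay":0,"az":0},{"dx":0,"dy":0,"dz":0,"ax":0,"ay":0,"az":0},{"dx":0,"dy":0,"dz":0,"ax":0,"ay":0,"az":0}]' 1 30; python3 -c "
from h import *
go(.6250,-.1235,.06,8)"
```

```text
time: 2.05
tool_pos: [0.6228, -0.1224, 0.308]
tcp_rot: [-3.133, -0.225, 0.002]
wrist_force: [0.2, 0.1, 0.3]
width: 1.005
grip_force: 0.0
turn deg [-0.02  0.06  0.23] then shift mm [ 2.1  1.4 93.3]  | shift in present axes [ 2.2  1.5 93.3] q [-0.23  0.26  1.79 -0.    1.09  1.19] t 2.05
```

```bash
python3 -m jog '[{"dx":1,"dy":0.7,"dz":20,"ax":0,"ay":0,"az":0.2},{"dx":1.2,"dy":0.7,"dz":25,"ax":0,"ay":0,"az":0},{"dx":0,"dy":0,"dz":25,"ax":0,"ay":0,"az":0},{"dx":0,"dy":0,"dz":15,"ax":0,"ay":0,"az":0},{"dx":0,"dy":0,"dz":8,"ax":0,"ay":0,"az":0},{"dx":0,"dy":0,"dz":0,"ax":0,"ay":0,"az":0},{"dx":0,"dy":0,"dz":0,"ax":0,"ay":0,"az":0}]' 1 30; python3 -c "
from h import *
go(.6250,-.1235,.06,8)"; Z='{"dx":0,"dy":0,"dz":0,"ax":0,"ay":0,"az":0}'; python3 -m jog '[{"dx":0,"dy":0,"dz":0,"ax":0,"ay":0,"az":0},{"dx":0,"dy":0,"dz":0,"ax":0,"ay":0,"az":0},{"dx":0,"dy":0,"dz":0,"ax":0,"ay":0,"az":0},{"dx":0,"dy":0,"dz":0,"ax":0,"ay":0,"az":0},{"dx":0,"dy":0,"dz":0,"ax":0,"ay":0,"az":0},{"dx":0,"dy":0,"dz":0,"ax":0,"ay":0,"az":0},{"dx":0,"dy":0,"dz":0,"ax":0,"ay":0,"az":0},{"dx":0,"dy":0,"dz":0,"ax":0,"ay":0,"az":0}]' 0.2 35
```

```text
time: 2.63
tool_pos: [0.6242, -0.1263, 0.216]
tcp_rot: [3.134, 0.212, -0.0]
wrist_force: [-0.3, 1.3, 0.6]
width: 0.999
grip_force: 0.0
turn deg [ 0.01  0.01 -0.25] then shift mm [ 1.2 -2.7  1.3]  | shift in present axes [ 1.2 -2.7  1.3] q [-0.24  0.37  1.85 -0.    0.93  1.2 ] t 2.63
time: 3.3
tool_pos: [0.6249, -0.1254, 0.217]
tcp_rot: [3.134, 0.214, 0.003]
wrist_force: [-1.6, 0.9, 6.0]
width: 0.439
grip_force: 38.0
```

```bash
python3 -m jog '[{"dx":0,"dy":0,"dz":-6,"ax":0,"ay":0,"az":0},{"dx":0,"dy":0,"dz":-12,"ax":0,"ay":0,"az":0},{"dx":0,"dy":0,"dz":-20,"ax":0,"ay":0,"az":0},{"dx":0,"dy":0,"dz":-20,"ax":0,"ay":0,"az":0},{"dx":0,"dy":0,"dz":-12,"ax":0,"ay":0,"az":0},{"dx":0,"dy":0,"dz":0,"ax":0,"ay":0,"az":0}]' 0.2 35; python3 -c "
from h import *
go(.4885,-.2810,.13,-9)"
```

```text
time: 3.8
tool_pos: [0.6258, -0.1258, 0.2898]
tcp_rot: [3.132, 0.214, 0.01]
wrist_force: [0.8, 1.0, -2.1]
width: 0.439
grip_force: 37.0
turn deg [ 0.09 -0.37 16.81] then shift mm [-111.4  174.8    5.1]  | shift in present axes [-157.2  135.1    4.4] q [-0.24  0.29  1.8  -0.    1.05  1.2 ] t 3.8
```

```bash
python3 -m jog '[{"dx":0,"dy":0,"dz":0,"ax":0,"ay":-0.1,"az":4},{"dx":0,"dy":0,"dz":0,"ax":0,"ay":-0.1,"az":5},{"dx":0,"dy":0,"dz":0,"ax":0,"ay":-0.1,"az":5},{"dx":0,"dy":0,"dz":0,"ax":0,"ay":0,"az":2.8},{"dx":-6,"dy":10,"dz":0,"ax":0,"ay":0,"az":0},{"dx":-14,"dy":22,"dz":0,"ax":0,"ay":0,"az":0},{"dx":-18,"dy":28,"dz":0,"ax":0,"ay":0,"az":0},{"dx":-18,"dy":28,"dz":0,"ax":0,"ay":0,"az":0},{"dx":-18,"dy":28,"dz":0,"ax":0,"ay":0,"az":0},{"dx":-16,"dy":26,"dz":0,"ax":0,"ay":0,"az":0},{"dx":-13,"dy":20,"dz":0,"ax":0,"ay":0,"az":0},{"dx":-8,"dy":13,"dz":0,"ax":0,"ay":0,"az":0},{"dx":0,"dy":0,"dz":0,"ax":0,"ay":0,"az":0},{"dx":0,"dy":0,"dz":0,"ax":0,"ay":0,"az":0},{"dx":0,"dy":0,"dz":0,"ax":0,"ay":0,"az":0}]' 0.2 35
python3 - <<'E'
from h import *
go(.4885,-.2810,.06,-9)
a,b=look("top"),look("side")
cv2.imwrite("pics/c1.png",np.hstack([cv2.resize(a["img"][180:340,370:530],(400,400)),cv2.resize(b["img"][300:460,230:390],(400,400))])[:,:,::-1])
E
```

```text
time: 5.05
tool_pos: [0.4871, -0.2809, 0.286]
tcp_rot: [-3.132, 0.246, 0.009]
wrist_force: [0.4, 0.2, -1.8]
width: 0.438
grip_force: 37.1
turn deg [0.02 0.32 0.02] then shift mm [ 1.4 -0.1 71.3]  | shift in present axes [ 1.7 -0.1 71.3] q [-0.57  0.16  1.96 -0.    1.03  1.16] t 5.05
```

View pics/c1.png

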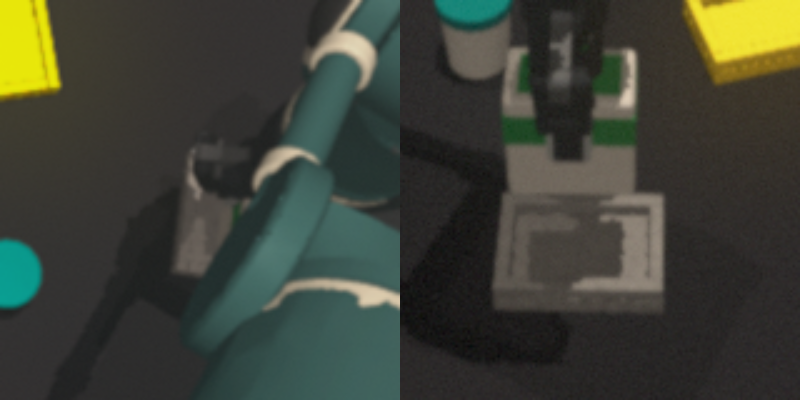

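The crop shows the green cartridge hanging upright over the grey dock. In the side view its lower front edge runs from about (271.6,376) to (323.6,376) px. I'll check the x offset of the held cartridge from that.

Run:
```python
from h import *
b=look("side"); z=.079
sub=b["img"][355:380,262:334].astype(int); print("row 370 gray:",b["img"][370,264:334].mean(1).round().astype(int).tolist())
l,r=plane(b,(230+104*.4,300+190*.4),z),plane(b,(230+234*.4,300+190*.4),z); m=(l+r)/2
n=np.array([np.sin(np.radians(9)),np.cos(np.radians(9))])
print(l,r,"centre",m[:2]+.019*n, "len",np.linalg.norm(l-r)); s=bot.read_state(); print(s["tool_pos"],Ro.from_rotvec(s["tcp_rot"]).as_matrix()[:,2].round(4))
```

```text
row 370 gray: [27, 26, 28, 25, 34, 30, 25, 32, 44, 74, 90, 102, 103, 103, 101, 101, 104, 103, 102, 101, 103, 104, 106, 106, 103, 101, 105, 104, 103, 103, 103, 103, 102, 103, 103, 103, 99, 103, 101, 106, 104, 102, 106, 102, 102, 102, 102, 104, 102, 101, 105, 101, 103, 105, 105, 103, 103, 103, 100, 90, 68, 45, 45, 50, 46, 47, 49, 48, 45, 46]
[ 0.44993414 -0.291103    0.079     ] [ 0.51543309 -0.30014857  0.079     ] centre [ 0.48565587 -0.27685971] len 0.06612060849054112
[ 0.48788247 -0.28030578  0.28624797] [-5.3e-03  1.0e-04 -1.0e+00]
```

```bash
python3 -m jog '[{"dx":1,"dy":0.5,"dz":12,"ax":0,"ay":0.3,"az":0},{"dx":1.2,"dy":0,"dz":18,"ax":0,"ay":0,"az":0},{"dx":0,"dy":0,"dz":16,"ax":0,"ay":0,"az":0},{"dx":0,"dy":0,"dz":8,"ax":0,"ay":0,"az":0},{"dx":0,"dy":0,"dz":6,"ax":0,"ay":0,"az":0},{"dx":0,"dy":0,"dz":4,"ax":0,"ay":0,"az":0},{"dx":0,"dy":0,"dz":3,"ax":0,"ay":0,"az":0},{"dx":0,"dy":0,"dz":0,"ax":0,"ay":0,"az":0},{"dx":0,"dy":0,"dz":0,"ax":0,"ay":0,"az":0}]' 0.2 35; python3 -c "
from h import *
go(.4885,-.2810,.06,-9)"
```

```text
time: 5.95
tool_pos: [0.4898, -0.282, 0.22]
tcp_rot: [3.131, -0.246, 0.001]
wrist_force: [0.3, 0.1, -2.7]
width: 0.44
grip_force: 37.0
turn deg [ 0.08 -0.05  0.02] then shift mm [-1.4 -0.8  5.3]  | shift in present axes [-1.4 -0.8  5.3] q [-0.57  0.24  2.   -0.    0.9   1.16] t 5.95
```

```bash
python3 -m jog '[{"dx":0,"dy":0,"dz":1.5,"ax":0,"ay":0,"az":0},{"dx":0,"dy":0,"dz":1.5,"ax":0,"ay":0,"az":0},{"dx":0,"dy":0,"dz":0,"ax":0,"ay":0,"az":0},{"dx":0,"dy":0,"dz":0,"ax":0,"ay":0,"az":0}]' 0.2 35
```

```text
time: 6.28
tool_pos: [0.4898, -0.2821, 0.217]
tcp_rot: [3.13, -0.246, 0.002]
wrist_force: [0.0, -0.0, -0.5]
width: 0.442
grip_force: 37.1
```

```bash
python3 -m jog '[{"dx":0,"dy":0,"dz":0.6,"ax":0,"ay":0,"az":0},{"dx":0,"dy":0,"dz":0,"ax":0,"ay":0,"az":0}]' 0.2 35;  python3 -m jog '[{"dx":0,"dy":0,"dz":0,"ax":0,"ay":0,"az":0},{"dx":0,"dy":0,"dz":0,"ax":0,"ay":0,"az":0},{"dx":0,"dy":0,"dz":0,"ax":0,"ay":0,"az":0},{"dx":0,"dy":0,"dz":0,"ax":0,"ay":0,"az":0},{"dx":0,"dy":0,"dz":0,"ax":0,"ay":0,"az":0},{"dx":0,"dy":0,"dz":0,"ax":0,"ay":0,"az":0},{"dx":0,"dy":0,"dz":-8,"ax":0,"ay":0,"az":0},{"dx":0,"dy":0,"dz":-20,"ax":0,"ay":0,"az":0},{"dx":0,"dy":0,"dz":-30,"ax":0,"ay":0,"az":0},{"dx":0,"dy":0,"dz":-30,"ax":0,"ay":0,"az":0},{"dx":0,"dy":0,"dz":-10,"ax":0,"ay":0,"az":0}]' 1 35
python3 - <<'E'
from h import *
go(.451,.0568,.15,1)
b=look("side")
cv2.imwrite("pics/c2.png",cv2.resize(b["img"][300:460,230:390],(400,400))[:,:,::-1])
E
```

```text
time: 6.45
tool_pos: [0.4898, -0.2821, 0.2169]
tcp_rot: [3.13, -0.246, 0.002]
wrist_force: [-2.3, 1.1, 5.2]
width: 0.436
grip_force: 37.8
time: 7.37
tool_pos: [0.4909, -0.2827, 0.3193]
tcp_rot: [3.127, -0.246, 0.011]
wrist_force: [0.1, -1.3, 1.0]
width: 0.999
grip_force: 0.0
turn deg [ 0.27 -0.39 -9.99] then shift mm [ -34.  -340.1   14.6]  | shift in present axes [ -92.6 -329.1   12.6] q [-0.57  0.13  1.93 -0.    1.08  1.16] t 7.37
```

View pics/c2.png

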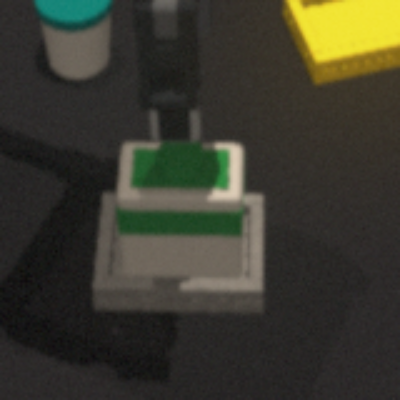

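The green cartridge stands down and centred in the grey dock: block x 117–244 inside dock 95–265 in the crop. Next is the yellow one.

```bash
python3 -m jog '[{"dx":0,"dy":0,"dz":0,"ax":0.1,"ay":-0.2,"az":-5},{"dx":0,"dy":0,"dz":0,"ax":0.1,"ay":-0.2,"az":-5},{"dx":-2,"dy":-20,"dz":0,"ax":0,"ay":0,"az":0},{"dx":-4,"dy":-40,"dz":2,"ax":0,"ay":0,"az":0},{"dx":-4,"dy":-40,"dz":2,"ax":0,"ay":0,"az":0},{"dx":-4,"dy":-40,"dz":2,"ax":0,"ay":0,"az":0},{"dx":-4,"dy":-40,"dz":2,"ax":0,"ay":0,"az":0},{"dx":-4,"dy":-40,"dz":2,"ax":0,"ay":0,"az":0},{"dx":-4,"dy":-40,"dz":2,"ax":0,"ay":0,"az":0},{"dx":-4,"dy":-40,"dz":2,"ax":0,"ay":0,"az":0},{"dx":-4,"dy":-30,"dz":0,"ax":0,"ay":0,"az":0},{"dx":0,"dy":-10,"dz":0,"ax":0,"ay":0,"az":0},{"dx":0,"dy":0,"dz":0,"ax":0,"ay":0,"az":0},{"dx":0,"dy":0,"dz":0,"ax":0,"ay":0,"az":0},{"dx":0,"dy":0,"dz":0,"ax":0,"ay":0,"az":0}]' 1 35; python3 -c "
from h import *
go(.451,.0568,.06,1)"
```

```text
time: 8.67
tool_pos: [0.4495, 0.0568, 0.3008]
tcp_rot: [-3.139, -0.027, 0.011]
wrist_force: [0.8, -0.4, 0.7]
width: 0.999
grip_force: 0.0
turn deg [-0.14  0.41 -0.01] then shift mm [ 1.5  0.1 86.1]  | shift in present axes [ 2.1  0.3 86. ] q [ 0.07 -0.07  2.17  0.    1.05  1.62] t 8.67
```

```bash
python3 -m jog '[{"dx":1,"dy":0,"dz":20,"ax":0,"ay":0.4,"az":0},{"dx":0.8,"dy":0,"dz":25,"ax":0,"ay":0,"az":0},{"dx":0,"dy":0,"dz":22,"ax":0,"ay":0,"az":0},{"dx":0,"dy":0,"dz":13,"ax":0,"ay":0,"az":0},{"dx":0,"dy":0,"dz":6,"ax":0,"ay":0,"az":0},{"dx":0,"dy":0,"dz":0,"ax":0,"ay":0,"az":0},{"dx":0,"dy":0,"dz":0,"ax":0,"ay":0,"az":0}]' 1 35;  python3 -c "
from h import *
go(.451,.0568,.06,1)"; python3 -m jog '[{"dx":0,"dy":0,"dz":0,"ax":0,"ay":0,"az":0},{"dx":0,"dy":0,"dz":0,"ax":0,"ay":0,"az":0},{"dx":0,"dy":0,"dz":0,"ax":0,"ay":0,"az":0},{"dx":0,"dy":0,"dz":0,"ax":0,"ay":0,"az":0},{"dx":0,"dy":0,"dz":0,"ax":0,"ay":0,"az":0},{"dx":0,"dy":0,"dz":0,"ax":0,"ay":0,"az":0},{"dx":0,"dy":0,"dz":0,"ax":0,"ay":0,"az":0},{"dx":0,"dy":0,"dz":0,"ax":0,"ay":0,"az":0}]' 0.2 35
```

```text
time: 9.25
tool_pos: [0.4514, 0.0571, 0.2152]
tcp_rot: [-3.138, -0.025, -0.0]
wrist_force: [0.1, -0.6, -0.1]
width: 1.003
grip_force: 0.0
turn deg [-0.17 -0.01 -0.08] then shift mm [-0.5  0.3  0.5]  | shift in present axes [-0.5  0.3  0.5] q [0.07 0.06 2.23 0.   0.85 1.62] t 9.25
time: 9.92
tool_pos: [0.4517, 0.0579, 0.2161]
tcp_rot: [-3.139, -0.028, -0.003]
wrist_force: [-0.7, -1.0, 6.0]
width: 0.44
grip_force: 36.4
```

```bash
python3 -m jog '[{"dx":0,"dy":0,"dz":-6,"ax":0,"ay":0,"az":0},{"dx":0,"dy":0,"dz":-12,"ax":0,"ay":0,"az":0},{"dx":0,"dy":0,"dz":-20,"ax":0,"ay":0,"az":0},{"dx":0,"dy":0,"dz":-22,"ax":0,"ay":0,"az":0},{"dx":0,"dy":0,"dz":-12,"ax":0,"ay":0,"az":0},{"dx":0,"dy":0,"dz":0,"ax":0,"ay":0,"az":0}]' 0.2 35
python3 - <<'E'
from m import *
P=hullpts(mask(a,"yellow",D["yellow"][0]));print("dock yellow",*rect(a,P,.01))
P=hullpts(mask(a,"green",(430,220,500,300)),1);print("cart green",*rect(a,P,.08))
go(.6245,-.1225,.13,8)
E
```

```text
time: 10.42
tool_pos: [0.4521, 0.058, 0.2898]
tcp_rot: [-3.138, -0.028, -0.008]
wrist_force: [-0.2, 0.3, -2.6]
width: 0.441
grip_force: 35.7
dock yellow [ 0.6246517  -0.12256834] [97.4901  68.88718] 8.528847
cart green [ 0.48956054 -0.28196257] [46.52723  23.448143] -8.741409
turn deg [-0.19 -0.02 -6.99] then shift mm [147.  202.7   2.2]  | shift in present axes [170.6 183.3   1.6] q [ 0.07 -0.05  2.18  0.    1.01  1.62] t 10.52
```

```bash
python3 -m jog '[{"dx":0,"dy":0,"dz":0,"ax":0,"ay":0,"az":-3.5},{"dx":0,"dy":0,"dz":0,"ax":-0.2,"ay":0,"az":-3.5},{"dx":7,"dy":10,"dz":0,"ax":0,"ay":0,"az":0},{"dx":15,"dy":20,"dz":0,"ax":0,"ay":0,"az":0},{"dx":20,"dy":28,"dz":0,"ax":0,"ay":0,"az":0},{"dx":20,"dy":28,"dz":0,"ax":0,"ay":0,"az":0},{"dx":20,"dy":28,"dz":0,"ax":0,"ay":0,"az":0},{"dx":20,"dy":28,"dz":0,"ax":0,"ay":0,"az":0},{"dx":20,"dy":28,"dz":0,"ax":0,"ay":0,"az":0},{"dx":15,"dy":20,"dz":0,"ax":0,"ay":0,"az":0},{"dx":10,"dy":12.5,"dz":0,"ax":0,"ay":0,"az":0},{"dx":0,"dy":0,"dz":0,"ax":0,"ay":0,"az":0},{"dx":0,"dy":0,"dz":0,"ax":0,"ay":0,"az":0},{"dx":0,"dy":0,"dz":0,"ax":0,"ay":0,"az":0}]' 0.2 35; python3 -c "
from h import *
go(.6245,-.1225,.06,8.3)"
```

```text
time: 11.68
tool_pos: [0.6239, -0.1222, 0.2854]
tcp_rot: [-3.133, -0.218, 0.005]
wrist_force: [-0.0, -0.4, -3.2]
width: 0.441
grip_force: 35.8
turn deg [-0.07  0.16 -0.35] then shift mm [ 0.5  0.3 70.7]  | shift in present axes [ 0.7  0.4 70.7] q [-0.23  0.29  1.8   0.    1.05  1.2 ] t 11.68
```

```bash
python3 -m jog '[{"dx":0.7,"dy":0.4,"dz":12,"ax":0,"ay":0,"az":-0.3},{"dx":0,"dy":0,"dz":18,"ax":0,"ay":0,"az":0},{"dx":0,"dy":0,"dz":16,"ax":0,"ay":0,"az":0},{"dx":0,"dy":0,"dz":8,"ax":0,"ay":0,"az":0},{"dx":0,"dy":0,"dz":6,"ax":0,"ay":0,"az":0},{"dx":0,"dy":0,"dz":4,"ax":0,"ay":0,"az":0},{"dx":0,"dy":0,"dz":2,"ax":0,"ay":0,"az":0},{"dx":0,"dy":0,"dz":0,"ax":0,"ay":0,"az":0},{"dx":0,"dy":0,"dz":0,"ax":0,"ay":0,"az":0}]' 0.2 35; python3 -c "
from h import *
go(.6245,-.1225,.06,8.3)"
```

```text
time: 12.43
tool_pos: [0.626, -0.1227, 0.222]
tcp_rot: [3.133, 0.228, 0.003]
wrist_force: [-1.3, 0.0, -2.6]
width: 0.446
grip_force: 35.9
turn deg [ 0.05 -0.1   0.01] then shift mm [-1.5 -0.4  7.3]  | shift in present axes [-1.5 -0.4  7.3] q [-0.23  0.36  1.84 -0.    0.94  1.19] t 12.43
```

```bash
python3 -m jog '[{"dx":-0.5,"dy":0,"dz":2,"ax":0,"ay":0,"az":0},{"dx":-0.5,"dy":0,"dz":2,"ax":0,"ay":0,"az":0},{"dx":0,"dy":0,"dz":1,"ax":0,"ay":0,"az":0},{"dx":0,"dy":0,"dz":0,"ax":0,"ay":0,"az":0},{"dx":0,"dy":0,"dz":0,"ax":0,"ay":0,"az":0}]' 0.2 35
```

```text
time: 12.85
tool_pos: [0.6247, -0.1228, 0.2163]
tcp_rot: [3.133, 0.227, 0.001]
wrist_force: [0.3, 0.5, -2.0]
width: 0.441
grip_force: 35.8
```

```bash
python3 -m jog '[{"dx":0,"dy":0,"dz":1,"ax":0,"ay":0,"az":0},{"dx":0,"dy":0,"dz":0.5,"ax":0,"ay":0,"az":0},{"dx":0,"dy":0,"dz":0,"ax":0,"ay":0,"az":0},{"dx":0,"dy":0,"dz":0,"ax":0,"ay":0,"az":0}]' 0.2 35
```

```text
time: 13.18
tool_pos: [0.6247, -0.1229, 0.2162]
tcp_rot: [3.133, 0.228, 0.001]
wrist_force: [-4.9, 0.8, 6.0]
width: 0.437
grip_force: 36.8
```

Contact at the seated height (0.216), so I'll release it and retreat.

```bash
python3 -m jog '[{"dx":0,"dy":0,"dz":0,"ax":0,"ay":0,"az":0},{"dx":0,"dy":0,"dz":0,"ax":0,"ay":0,"az":0},{"dx":0,"dy":0,"dz":0,"ax":0,"ay":0,"az":0},{"dx":0,"dy":0,"dz":0,"ax":0,"ay":0,"az":0},{"dx":0,"dy":0,"dz":0,"ax":0,"ay":0,"az":0},{"dx":0,"dy":0,"dz":0,"ax":0,"ay":0,"az":0},{"dx":0,"dy":0,"dz":-8,"ax":0,"ay":0,"az":0},{"dx":0,"dy":0,"dz":-20,"ax":0,"ay":0,"az":0},{"dx":0,"dy":0,"dz":-30,"ax":0,"ay":0,"az":0},{"dx":0,"dy":0,"dz":-30,"ax":0,"ay":0,"az":0},{"dx":0,"dy":0,"dz":-10,"ax":0,"ay":0,"az":0}]' 1 35
python3 - <<'E'
from m import *
P=hullpts(mask(a,"red",D["red"][0]));print("dock red",*rect(a,P,.01))
P=hullpts(mask(a,"red",(160,185,230,260)),1);print("cart red",*rect(a,P,.08))
cv2.imwrite("pics/c3.png",cv2.resize(b["img"][230:350,320:440],(400,400))[:,:,::-1])
go(.5665,.2065,.15,-28.5)
E
```

```text
time: 14.1
tool_pos: [0.6263, -0.1232, 0.3186]
tcp_rot: [3.131, 0.227, 0.013]
wrist_force: [1.6, 0.3, 1.0]
width: 1.0
grip_force: 0.0
dock red [0.44888896 0.05884971] [93.09967 66.81933] 0.25450897
cart red [0.5665112  0.20764132] [48.25883  26.929081] -28.761433
turn deg [ 3.000e-02 -4.600e-01  3.681e+01] then shift mm [-209.5 -261.3   12.2]  | shift in present axes [ -11.3 -334.8   11. ] q [-0.23  0.26  1.78 -0.    1.1   1.19] t 14.2
```

View pics/c3.png

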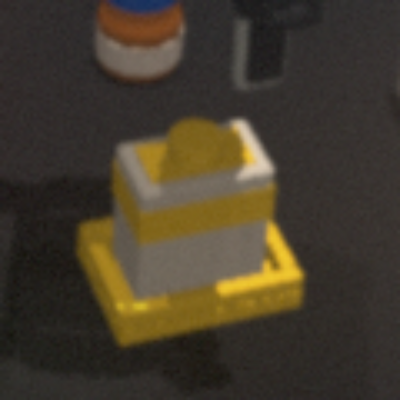

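The yellow cartridge sits down in the yellow dock, with the recess gap visible all round. Next, the red one.

```bash
python3 -m jog '[{"dx":0,"dy":0,"dz":0,"ax":0,"ay":-0.2,"az":6},{"dx":0,"dy":0,"dz":0,"ax":0,"ay":-0.2,"az":6},{"dx":0,"dy":0,"dz":0,"ax":0,"ay":0,"az":6},{"dx":0,"dy":0,"dz":0,"ax":0,"ay":0,"az":6},{"dx":0,"dy":0,"dz":0,"ax":0,"ay":0,"az":6.4},{"dx":0,"dy":0,"dz":0,"ax":0,"ay":0,"az":6.4},{"dx":-12,"dy":-15,"dz":0,"ax":0,"ay":0,"az":0},{"dx":-24,"dy":-30,"dz":2,"ax":0,"ay":0,"az":0},{"dx":-24,"dy":-30,"dz":2,"ax":0,"ay":0,"az":0},{"dx":-24,"dy":-30,"dz":2,"ax":0,"ay":0,"az":0},{"dx":-24,"dy":-30,"dz":2,"ax":0,"ay":0,"az":0},{"dx":-24,"dy":-30,"dz":2,"ax":0,"ay":0,"az":0},{"dx":-24,"dy":-30,"dz":2,"ax":0,"ay":0,"az":0},{"dx":-24,"dy":-30,"dz":0,"ax":0,"ay":0,"az":0},{"dx":-20,"dy":-25,"dz":0,"ax":0,"ay":0,"az":0},{"dx":-9.5,"dy":-11,"dz":0,"ax":0,"ay":0,"az":0},{"dx":0,"dy":0,"dz":0,"ax":0,"ay":0,"az":0},{"dx":0,"dy":0,"dz":0,"ax":0,"ay":0,"az":0}]' 1 35; python3 -c "
from h import *
go(.5665,.2062,.06,-28.5)"
```

```text
time: 15.7
tool_pos: [0.5642, 0.2068, 0.2994]
tcp_rot: [3.042, -0.769, -0.012]
wrist_force: [-0.2, -0.5, -0.2]
width: 1.0
grip_force: 0.0
turn deg [0.34 0.38 0.13] then shift mm [ 2.3 -0.6 84.7]  | shift in present axes [ 2.9 -1.1 84.7] q [0.31 0.21 1.87 0.   1.07 2.38] t 15.7
```

```bash
python3 -m jog '[{"dx":1.5,"dy":-0.6,"dz":20,"ax":0.2,"ay":0.3,"az":0},{"dx":1,"dy":0,"dz":25,"ax":0,"ay":0,"az":0},{"dx":0,"dy":0,"dz":22,"ax":0,"ay":0,"az":0},{"dx":0,"dy":0,"dz":12,"ax":0,"ay":0,"az":0},{"dx":0,"dy":0,"dz":6,"ax":0,"ay":0,"az":0},{"dx":0,"dy":0,"dz":0,"ax":0,"ay":0,"az":0},{"dx":0,"dy":0,"dz":0,"ax":0,"ay":0,"az":0}]' 1 35;  python3 -c "
from h import *
go(.5665,.2062,.06,-28.5)"; python3 -m jog '[{"dx":0,"dy":0,"dz":0,"ax":0,"ay":0,"az":0},{"dx":0,"dy":0,"dz":0,"ax":0,"ay":0,"az":0},{"dx":0,"dy":0,"dz":0,"ax":0,"ay":0,"az":0},{"dx":0,"dy":0,"dz":0,"ax":0,"ay":0,"az":0},{"dx":0,"dy":0,"dz":0,"ax":0,"ay":0,"az":0},{"dx":0,"dy":0,"dz":0,"ax":0,"ay":0,"az":0},{"dx":0,"dy":0,"dz":0,"ax":0,"ay":0,"az":0},{"dx":0,"dy":0,"dz":0,"ax":0,"ay":0,"az":0}]' 0.2 35
```

```text
time: 16.28
tool_pos: [0.5677, 0.2052, 0.2163]
tcp_rot: [3.045, -0.775, 0.0]
wrist_force: [0.4, 0.2, -0.8]
width: 1.001
grip_force: 0.0
turn deg [-0.   -0.01 -0.05] then shift mm [-1.6 -0.3  1.6]  | shift in present axes [-1.6 -0.3  1.6] q [ 0.31  0.31  1.92 -0.    0.91  2.37] t 16.28
time: 16.95
tool_pos: [0.5676, 0.206, 0.2171]
tcp_rot: [-3.045, 0.773, -0.002]
wrist_force: [-1.6, -1.8, 6.1]
width: 0.439
grip_force: 37.6
```

Lift, then go to the red dock at (0.449, 0.0588), yaw 0.6.

```bash
python3 -m jog '[{"dx":0,"dy":0,"dz":-6,"ax":0,"ay":0,"az":0},{"dx":0,"dy":0,"dz":-12,"ax":0,"ay":0,"az":0},{"dx":0,"dy":0,"dz":-20,"ax":0,"ay":0,"az":0},{"dx":0,"dy":0,"dz":-22,"ax":0,"ay":0,"az":0},{"dx":0,"dy":0,"dz":-12,"ax":0,"ay":0,"az":0},{"dx":0,"dy":0,"dz":0,"ax":0,"ay":0,"az":0}]' 0.2 35
python3 - <<'E'
from m import *
P=hullpts(mask(a,"green",D["green"][0]));print("dock green",*rect(a,P,.01))
go(.450,.0585,.13,0.6)
E
```

```text
time: 17.45
tool_pos: [0.5687, 0.2064, 0.2921]
tcp_rot: [-3.041, 0.772, -0.009]
wrist_force: [0.8, 0.2, -2.5]
width: 0.438
grip_force: 36.7
dock green [0.5610672  0.19330966] [90.7742   38.155315] -28.150375
turn deg [ -0.03  -0.05 -29.09] then shift mm [-118.8  146.2    3.7]  | shift in present axes [-32.7 185.5   3.5] q [0.31 0.23 1.87 0.   1.04 2.37] t 17.55
```

```bash
python3 -m jog '[{"dx":0,"dy":0,"dz":0,"ax":0,"ay":0,"az":-4},{"dx":0,"dy":0,"dz":0,"ax":0,"ay":0,"az":-5},{"dx":0,"dy":0,"dz":0,"ax":0,"ay":0,"az":-6},{"dx":0,"dy":0,"dz":0,"ax":0,"ay":0,"az":-6},{"dx":0,"dy":0,"dz":0,"ax":0,"ay":0,"az":-5},{"dx":0,"dy":0,"dz":0,"ax":0,"ay":0,"az":-3.1},{"dx":-8,"dy":10,"dz":0,"ax":0,"ay":0,"az":0},{"dx":-16,"dy":20,"dz":0,"ax":0,"ay":0,"az":0},{"dx":-22,"dy":27,"dz":0,"ax":0,"ay":0,"az":0},{"dx":-22,"dy":27,"dz":0,"ax":0,"ay":0,"az":0},{"dx":-22,"dy":27,"dz":0,"ax":0,"ay":0,"az":0},{"dx":-16,"dy":20,"dz":0,"ax":0,"ay":0,"az":0},{"dx":-9,"dy":10,"dz":0,"ax":0,"ay":0,"az":0},{"dx":-4,"dy":5,"dz":0,"ax":0,"ay":0,"az":0},{"dx":0,"dy":0,"dz":0,"ax":0,"ay":0,"az":0},{"dx":0,"dy":0,"dz":0,"ax":0,"ay":0,"az":0},{"dx":0,"dy":0,"dz":0,"ax":0,"ay":0,"az":0}]' 0.2 35
python3 - <<'E'
from h import *
go(.4495,.0585,.06,.6)
b=look("side")
cv2.imwrite("pics/c4.png",cv2.resize(b["img"][160:280,200:320],(400,400))[:,:,::-1])
E
```

```text
time: 18.97
tool_pos: [0.4507, 0.0592, 0.2882]
tcp_rot: [-3.141, -0.017, -0.002]
wrist_force: [-0.5, 0.4, -2.9]
width: 0.436
grip_force: 36.6
turn deg [-0.03 -0.06  0.01] then shift mm [-1.2  0.7 73.5]  | shift in present axes [-1.3  0.7 73.5] q [ 0.08 -0.05  2.18  0.    1.01  1.64] t 18.97
```

View pics/c4.png

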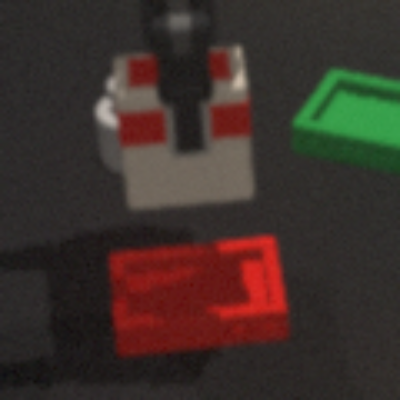

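The red cartridge hangs upright and square over the empty red dock: block x 128–255 in the crop, with the pads centred at about 190. Lowering it.

```bash
python3 -m jog '[{"dx":-0.6,"dy":0.5,"dz":12,"ax":0,"ay":0,"az":0},{"dx":-0.5,"dy":0,"dz":18,"ax":0,"ay":0,"az":0},{"dx":0,"dy":0,"dz":16,"ax":0,"ay":0,"az":0},{"dx":0,"dy":0,"dz":9,"ax":0,"ay":0,"az":0},{"dx":0,"dy":0,"dz":6,"ax":0,"ay":0,"az":0},{"dx":0,"dy":0,"dz":4,"ax":0,"ay":0,"az":0},{"dx":0,"dy":0,"dz":2,"ax":0,"ay":0,"az":0},{"dx":0,"dy":0,"dz":0,"ax":0,"ay":0,"az":0},{"dx":0,"dy":0,"dz":0,"ax":0,"ay":0,"az":0}]' 0.2 35; python3 -c "
from h import *
go(.4495,.0585,.06,.6)"
```

```text
time: 19.77
tool_pos: [0.4492, 0.0582, 0.2216]
tcp_rot: [-3.141, -0.017, -0.002]
wrist_force: [0.0, 0.6, -1.8]
width: 0.443
grip_force: 36.6
turn deg [-0.01 -0.06  0.01] then shift mm [ 0.3 -0.3  6.9]  | shift in present axes [ 0.3 -0.3  6.9] q [0.07 0.04 2.23 0.   0.87 1.63] t 19.77
```

```bash
python3 -m jog '[{"dx":0,"dy":0,"dz":2,"ax":0,"ay":0,"az":0},{"dx":0,"dy":0,"dz":1.5,"ax":0,"ay":0,"az":0},{"dx":0,"dy":0,"dz":1,"ax":0,"ay":0,"az":0},{"dx":0,"dy":0,"dz":0,"ax":0,"ay":0,"az":0},{"dx":0,"dy":0,"dz":0,"ax":0,"ay":0,"az":0}]' 0.2 35;python3 -m jog '[{"dx":0,"dy":0,"dz":0.8,"ax":0,"ay":0,"az":0},{"dx":0,"dy":0,"dz":0,"ax":0,"ay":0,"az":0},{"dx":0,"dy":0,"dz":0,"ax":0,"ay":0,"az":0}]' 0.2 35
```

```text
time: 20.18
tool_pos: [0.4489, 0.0581, 0.217]
tcp_rot: [-3.142, -0.017, -0.001]
wrist_force: [-2.5, -0.9, 2.0]
width: 0.436
grip_force: 37.2
time: 20.43
tool_pos: [0.4491, 0.0581, 0.217]
tcp_rot: [3.141, 0.017, 0.0]
wrist_force: [-4.2, -0.7, 10.0]
width: 0.438
grip_force: 38.0
```

```bash
python3 -m jog '[{"dx":0,"dy":0,"dz":0,"ax":0,"ay":0,"az":0},{"dx":0,"dy":0,"dz":0,"ax":0,"ay":0,"az":0},{"dx":0,"dy":0,"dz":0,"ax":0,"ay":0,"az":0},{"dx":0,"dy":0,"dz":0,"ax":0,"ay":0,"az":0},{"dx":0,"dy":0,"dz":0,"ax":0,"ay":0,"az":0},{"dx":0,"dy":0,"dz":0,"ax":0,"ay":0,"az":0},{"dx":0,"dy":0,"dz":-8,"ax":0,"ay":0,"az":0},{"dx":0,"dy":0,"dz":-20,"ax":0,"ay":0,"az":0},{"dx":0,"dy":0,"dz":-30,"ax":0,"ay":0,"az":0},{"dx":0,"dy":0,"dz":-30,"ax":0,"ay":0,"az":0},{"dx":0,"dy":0,"dz":-10,"ax":0,"ay":0,"az":0},{"dx":0,"dy":0,"dz":0,"ax":0,"ay":0,"az":0}]' 1 35
python3 - <<'E'
from m import *
P=hullpts(mask(a,"green",D["green"][0]));print("dock green",*rect(a,P,.01))
P=hullpts(mask(b,"green",D["green"][1]));print("side",*rect(b,P,.01))
cv2.imwrite("pics/c5.png",cv2.resize(b["img"][160:280,200:320],(400,400))[:,:,::-1])
go(.4895,-.2820,.15,-9)
E
```

```text
time: 21.43
tool_pos: [0.4504, 0.0582, 0.3177]
tcp_rot: [-3.141, -0.017, -0.012]
wrist_force: [-0.6, 0.2, 0.2]
width: 1.0
grip_force: 0.0Traceback (most recent call last):
  File "<stdin>", line 2, in <module>
  File "h.py", line 26, in hullpts
    return cv2.convexHull(np.vstack(cs))[:,0].astype(float)
                          ~~~~~~~~~^^^^
    return _nx.concatenate(arrs, 0, dtype=dtype, casting=casting)
           ~~~~~~~~~~~~~~~^^^^^^^^^^^^^^^^^^^^^^^^^^^^^^^^^^^^^^^
ValueError: need at least one array to concatenate
```

Run:
```python
from h import *
b=look("side")
cv2.imwrite("pics/c5.png",cv2.resize(b["img"][160:280,200:320],(400,400))[:,:,::-1])
go(.4895,-.2820,.15,-9)
```

```text
turn deg [0.02 0.11 9.61] then shift mm [ 94.2 329.4   7.8]  | shift in present axes [ 37.9 340.5   7.8] q [ 0.07 -0.08  2.16  0.    1.07  1.63] t 21.58
```

View pics/c5.png

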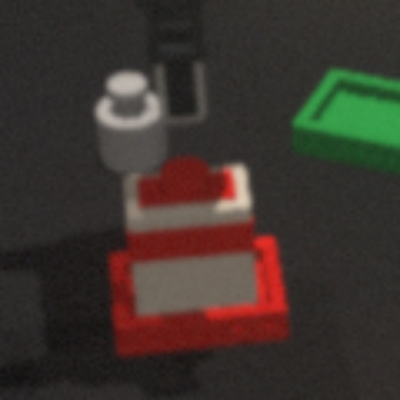

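The red cartridge is down in the red dock: block 133–257 within dock 112–288. Now I'll fetch the green one from grey.

```bash
python3 -m jog '[{"dx":0,"dy":0,"dz":0,"ax":0,"ay":0,"az":4.8},{"dx":0,"dy":0,"dz":0,"ax":0,"ay":0.1,"az":4.8},{"dx":5,"dy":18,"dz":0,"ax":0,"ay":0,"az":0},{"dx":11,"dy":38,"dz":2,"ax":0,"ay":0,"az":0},{"dx":11,"dy":38,"dz":2,"ax":0,"ay":0,"az":0},{"dx":11,"dy":38,"dz":2,"ax":0,"ay":0,"az":0},{"dx":11,"dy":38,"dz":2,"ax":0,"ay":0,"az":0},{"dx":11,"dy":38,"dz":0,"ax":0,"ay":0,"az":0},{"dx":11,"dy":38,"dz":0,"ax":0,"ay":0,"az":0},{"dx":11,"dy":38,"dz":0,"ax":0,"ay":0,"az":0},{"dx":8,"dy":30,"dz":0,"ax":0,"ay":0,"az":0},{"dx":4,"dy":15.5,"dz":0,"ax":0,"ay":0,"az":0},{"dx":0,"dy":0,"dz":0,"ax":0,"ay":0,"az":0},{"dx":0,"dy":0,"dz":0,"ax":0,"ay":0,"az":0},{"dx":0,"dy":0,"dz":0,"ax":0,"ay":0,"az":0}]' 1 35
python3 - <<'E'
from m import *
P=hullpts(mask(a,"green",D["green"][0]));print("dock green",*rect(a,P,.01))
P=hullpts(mask(b,"green",D["green"][1]));print("side",*rect(b,P,.01))
P=hullpts(mask(a,"red",(245,250,305,320)),0);print("dock red",*rect(a,P,.01))
m=mask(a,"yellow",(340,160,405,230));
P=hullpts(m);print("dock yellow",*rect(a,P,.01))
for p,q in (((245,240,305,320),(225,190,295,275)),((340,150,405,230),(335,240,420,335))):
    h=a["hsv"];w=np.zeros((480,640),np.uint8);x0,y0,x1,y1=p
    w[y0:y1,x0:x1]=((h[...,1]<70)&(h[...,2]>150))[y0:y1,x0:x1]
    P=hullpts(w,1);print("white top at .08",*rect(a,P,.08))
go(.4895,-.2820,.06,-9)
E
```

```text
time: 22.83
tool_pos: [0.4895, -0.2807, 0.3043]
tcp_rot: [-3.13, 0.246, 0.002]
wrist_force: [-0.6, 0.0, 0.8]
width: 0.999
grip_force: 0.0
dock green [0.56772923 0.20645954] [92.461395 68.79292 ] -27.542038
side [0.6069343 0.1981214] [70.661674 20.250298] 81.68109
dock red [0.44888905 0.05881029] [93.60963  66.011215] 0.71990967
dock yellow [ 0.6248403  -0.12273701] [97.14819 68.65005] 8.690964
white top at .08 [0.4463279  0.05770435] [61.922676 35.942394] 0.9105835
white top at .08 [ 0.6223829  -0.12207524] [64.04231  37.774803] 8.0507965
turn deg [-0.06 -0.01  0.1 ] then shift mm [-0.   1.7 90.4]  | shift in present axes [-0.   1.8 90.3] q [-0.56  0.14  1.94  0.    1.06  1.16] t 22.93
```

```bash
python3 -m jog '[{"dx":0,"dy":1,"dz":20,"ax":0,"ay":0,"az":0},{"dx":0,"dy":0.7,"dz":25,"ax":0,"ay":0,"az":0},{"dx":0,"dy":0,"dz":25,"ax":0,"ay":0,"az":0},{"dx":0,"dy":0,"dz":14,"ax":0,"ay":0,"az":0},{"dx":0,"dy":0,"dz":6,"ax":0,"ay":0,"az":0},{"dx":0,"dy":0,"dz":0,"ax":0,"ay":0,"az":0},{"dx":0,"dy":0,"dz":0,"ax":0,"ay":0,"az":0}]' 1 35;  python3 -c "
from h import *
go(.4895,-.2820,.06,-9)"; python3 -m jog '[{"dx":0,"dy":0,"dz":0,"ax":0,"ay":0,"az":0},{"dx":0,"dy":0,"dz":0,"ax":0,"ay":0,"az":0},{"dx":0,"dy":0,"dz":0,"ax":0,"ay":0,"az":0},{"dx":0,"dy":0,"dz":0,"ax":0,"ay":0,"az":0},{"dx":0,"dy":0,"dz":0,"ax":0,"ay":0,"az":0},{"dx":0,"dy":0,"dz":0,"ax":0,"ay":0,"az":0},{"dx":0,"dy":0,"dz":0,"ax":0,"ay":0,"az":0},{"dx":0,"dy":0,"dz":0,"ax":0,"ay":0,"az":0}]' 0.2 35
```

```text
time: 23.52
tool_pos: [0.4903, -0.283, 0.2163]
tcp_rot: [3.132, -0.245, 0.003]
wrist_force: [-0.2, 0.3, 0.9]
width: 1.001
grip_force: 0.0
turn deg [-0.   -0.11  0.07] then shift mm [-0.9 -0.9  1.6]  | shift in present axes [-0.9 -0.9  1.6] q [-0.57  0.25  2.    0.    0.89  1.16] t 23.52
time: 24.18
tool_pos: [0.4904, -0.2839, 0.2169]
tcp_rot: [3.131, -0.247, 0.005]
wrist_force: [-0.5, 2.0, 6.2]
width: 0.437
grip_force: 36.3
```

```bash
python3 -m jog '[{"dx":0,"dy":0,"dz":-6,"ax":0,"ay":0,"az":0},{"dx":0,"dy":0,"dz":-12,"ax":0,"ay":0,"az":0},{"dx":0,"dy":0,"dz":-22,"ax":0,"ay":0,"az":0},{"dx":0,"dy":0,"dz":-26,"ax":0,"ay":0,"az":0},{"dx":0,"dy":0,"dz":-22,"ax":0,"ay":0,"az":0},{"dx":0,"dy":0,"dz":-12,"ax":0,"ay":0,"az":0},{"dx":0,"dy":0,"dz":0,"ax":0,"ay":0,"az":0}]' 0.2 35; python3 -c "
from h import *
go(.5677,.2065,.155,-27.8)"
```

```text
time: 24.77
tool_pos: [0.4909, -0.2845, 0.3198]
tcp_rot: [3.128, -0.246, 0.012]
wrist_force: [0.7, -0.6, -2.0]
width: 0.442
grip_force: 35.7
turn deg [ 0.09 -0.47 18.8 ] then shift mm [-161.  -470.2   10.1]  | shift in present axes [  -1.  -497.     8.7] q [-0.57  0.13  1.93  0.    1.08  1.16] t 24.77
```

```bash
python3 -m jog '[{"dx":0,"dy":0,"dz":0,"ax":0,"ay":-0.2,"az":4.7},{"dx":0,"dy":0,"dz":0,"ax":0,"ay":-0.2,"az":4.7},{"dx":0,"dy":0,"dz":0,"ax":0,"ay":0,"az":4.7},{"dx":0,"dy":0,"dz":0,"ax":0,"ay":0,"az":4.7},{"dx":-5,"dy":-15,"dz":0,"ax":0,"ay":0,"az":0},{"dx":-10,"dy":-28,"dz":0,"ax":0,"ay":0,"az":0},{"dx":-12,"dy":-35,"dz":0,"ax":0,"ay":0,"az":0},{"dx":-12,"dy":-35,"dz":0,"ax":0,"ay":0,"az":0},{"dx":-12,"dy":-35,"dz":0,"ax":0,"ay":0,"az":0},{"dx":-12,"dy":-35,"dz":0,"ax":0,"ay":0,"az":0},{"dx":-12,"dy":-35,"dz":0,"ax":0,"ay":0,"az":0},{"dx":-12,"dy":-35,"dz":0,"ax":0,"ay":0,"az":0},{"dx":-12,"dy":-35,"dz":0,"ax":0,"ay":0,"az":0},{"dx":-12,"dy":-35,"dz":0,"ax":0,"ay":0,"az":0},{"dx":-12,"dy":-35,"dz":0,"ax":0,"ay":0,"az":0},{"dx":-12,"dy":-35,"dz":0,"ax":0,"ay":0,"az":0},{"dx":-12,"dy":-35,"dz":0,"ax":0,"ay":0,"az":0},{"dx":-9,"dy":-28,"dz":0,"ax":0,"ay":0,"az":0},{"dx":-5,"dy":-14,"dz":0,"ax":0,"ay":0,"az":0},{"dx":0,"dy":0,"dz":0,"ax":0,"ay":0,"az":0}]' 0.2 35; python3 -m jog '[{"dx":0,"dy":0,"dz":0,"ax":0,"ay":0,"az":0},{"dx":0,"dy":0,"dz":0,"ax":0,"ay":0,"az":0}]' 0.2 35; python3 -c "
from h import *
go(.5677,.2065,.06,-27.8)"
```

```text
time: 26.43
tool_pos: [0.5661, 0.2099, 0.3145]
tcp_rot: [3.051, -0.749, -0.011]
wrist_force: [-0.3, -0.6, -2.8]
width: 0.442
grip_force: 35.9
time: 26.6
tool_pos: [0.566, 0.2062, 0.3149]
tcp_rot: [3.048, -0.754, -0.011]
wrist_force: [-0.6, 0.4, -2.7]
width: 0.441
grip_force: 35.9
turn deg [0.2  0.37 0.  ] then shift mm [  1.4  -1.1 100.2]  | shift in present axes [  2.   -1.5 100.2] q [0.31 0.2  1.85 0.   1.09 2.36] t 26.6
```

```bash
python3 -m jog '[{"dx":1,"dy":-0.8,"dz":15,"ax":0.1,"ay":0.3,"az":0},{"dx":0,"dy":0,"dz":22,"ax":0,"ay":0,"az":0},{"dx":0,"dy":0,"dz":22,"ax":0,"ay":0,"az":0},{"dx":0,"dy":0,"dz":14,"ax":0,"ay":0,"az":0},{"dx":0,"dy":0,"dz":9,"ax":0,"ay":0,"az":0},{"dx":0,"dy":0,"dz":6,"ax":0,"ay":0,"az":0},{"dx":0,"dy":0,"dz":3,"ax":0,"ay":0,"az":0},{"dx":0,"dy":0,"dz":0,"ax":0,"ay":0,"az":0},{"dx":0,"dy":0,"dz":0,"ax":0,"ay":0,"az":0}]' 0.2 35; python3 -c "
from h import *
go(.5677,.2065,.06,-27.8)"
```

```text
time: 27.35
tool_pos: [0.5682, 0.2073, 0.226]
tcp_rot: [-3.048, 0.755, -0.002]
wrist_force: [0.2, 0.6, -1.9]
width: 0.443
grip_force: 36.0
turn deg [-0.09 -0.06 -0.02] then shift mm [-0.1  0.9 11.3]  | shift in present axes [-0.1  0.9 11.3] q [0.31 0.3  1.91 0.   0.93 2.36] t 27.35
```

```bash
python3 -m jog '[{"dx":0,"dy":0.6,"dz":3,"ax":0,"ay":0,"az":0},{"dx":0,"dy":0,"dz":3,"ax":0,"ay":0,"az":0},{"dx":0,"dy":0,"dz":2,"ax":0,"ay":0,"az":0},{"dx":0,"dy":0,"dz":1,"ax":0,"ay":0,"az":0},{"dx":0,"dy":0,"dz":0,"ax":0,"ay":0,"az":0},{"dx":0,"dy":0,"dz":0,"ax":0,"ay":0,"az":0}]' 0.2 35;python3 -m jog '[{"dx":0,"dy":0,"dz":0.8,"ax":0,"ay":0,"az":0},{"dx":0,"dy":0,"dz":0,"ax":0,"ay":0,"az":0},{"dx":0,"dy":0,"dz":0,"ax":0,"ay":0,"az":0}]' 0.2 35
```

```text
time: 27.85
tool_pos: [0.5676, 0.2071, 0.2169]
tcp_rot: [-3.049, 0.754, -0.001]
wrist_force: [-2.0, -0.0, 3.8]
width: 0.441
grip_force: 36.8
time: 28.1
tool_pos: [0.5676, 0.2071, 0.2169]
tcp_rot: [-3.049, 0.754, -0.001]
wrist_force: [-4.6, -0.7, 10.0]
width: 0.438
grip_force: 37.3
```

Seated. I'll release, rise, and back away far enough to see it.

```bash
python3 -m jog '[{"dx":0,"dy":0,"dz":0,"ax":0,"ay":0,"az":0},{"dx":0,"dy":0,"dz":0,"ax":0,"ay":0,"az":0},{"dx":0,"dy":0,"dz":0,"ax":0,"ay":0,"az":0},{"dx":0,"dy":0,"dz":0,"ax":0,"ay":0,"az":0},{"dx":0,"dy":0,"dz":0,"ax":0,"ay":0,"az":0},{"dx":0,"dy":0,"dz":0,"ax":0,"ay":0,"az":0},{"dx":0,"dy":0,"dz":-8,"ax":0,"ay":0,"az":0},{"dx":0,"dy":0,"dz":-20,"ax":0,"ay":0,"az":0},{"dx":0,"dy":0,"dz":-30,"ax":0,"ay":0,"az":0},{"dx":0,"dy":0,"dz":-30,"ax":0,"ay":0,"az":0},{"dx":0,"dy":0,"dz":-15,"ax":0,"ay":0,"az":0},{"dx":18,"dy":30,"dz":-5,"ax":0,"ay":0,"az":0},{"dx":18,"dy":30,"dz":0,"ax":0,"ay":0,"az":0},{"dx":18,"dy":30,"dz":0,"ax":0,"ay":0,"az":0},{"dx":18,"dy":30,"dz":0,"ax":0,"ay":0,"az":0},{"dx":18,"dy":30,"dz":0,"ax":0,"ay":0,"az":0},{"dx":18,"dy":30,"dz":0,"ax":0,"ay":0,"az":0},{"dx":18,"dy":30,"dz":0,"ax":0,"ay":0,"az":0},{"dx":18,"dy":30,"dz":0,"ax":0,"ay":0,"az":0},{"dx":18,"dy":30,"dz":0,"ax":0,"ay":0,"az":0}]' 1 35
python3 - <<'E'
from m import *
h=a["hsv"]
w=((h[...,1]<70)&(h[...,2]>150)).astype(np.uint8)
for k,(x0,y0,x1,y1) in dict(red=(245,240,305,320),green=(165,185,225,255),yellow=(340,150,405,230)).items():
    o=np.zeros_like(w);o[y0:y1,x0:x1]=w[y0:y1,x0:x1]
    try: print(k,*rect(a,hullpts(o,1),.08))
    except Exception as e: print(k,e)
s=bot.read_state();print(s["tool_pos"],s["time"])
cv2.imwrite("pics/c6.png",np.vstack([cv2.resize(a["img"][155:325,160:500],(600,300)),cv2.resize(b["img"][140:440,160:460],(600,300))])[:,:,::-1])
E
```

```text
time: 29.77
tool_pos: [0.5846, -0.1093, 0.324]
tcp_rot: [-3.049, 0.754, -0.002]
wrist_force: [-0.0, -0.5, -0.5]
width: 1.002
grip_force: 0.0
red [0.4463279  0.05770435] [61.922676 35.942394] 0.9105835
green [0.5664407  0.20811376] [64.13072  37.796497] -27.973812
yellow [ 0.5596212  -0.11587394] [112.34685   21.166716] 80.480606
[ 0.58500772 -0.11205528  0.32409798] 29.8667
```

View pics/c6.png

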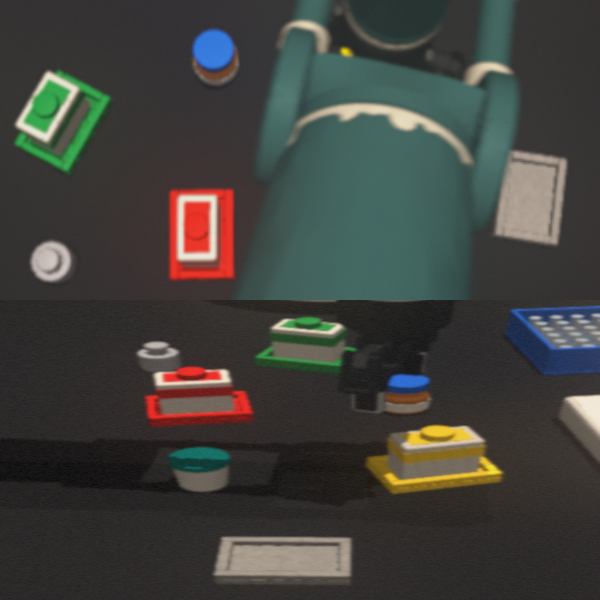

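The picture shows all three cartridges upright in their own docks: green at (45,105), red at (200,230) and yellow at (437,455). The grey dock is empty (530,195), and the cup, jar and weight are still standing. The measured centre offsets are within about 3 mm.

```bash
python3 -c "
from workcell import bot
print(bot.finish_job())"
```

```text
the job is handed in; nothing more can be done
None
```

I handed the job in at about 30 s: each cartridge stands upright and released in its own dock, within about 3 mm of centre, the grey dock is empty, and the cup, jar and weight are standing where they were as far as the pictures show; no verdict was returned.

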